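Dock the sensor module in the reader

ROBOT

A 7-joint arm with a two-finger parallel gripper is mounted at the origin on the work surface. World frame = base frame: x ahead of the robot, y to its left, z up, the work surface at z = 0. Lengths are in m, angles in rad, forces in N, time in s.
With the tool pointing down it reaches from about 0.4 to 0.9 m from the base axis. Payload 5.5 kg.
Tool frame: the origin (TCP) lies midway between the tips of the shut fingers; the grasp point (between the pads) lies 19 mm behind it (env.tcp_to_grasp is the distance from the TCP to the grasp point, in m); z points along the fingers, x is the direction in which the jaws open and shut, and the axes are right-handed (so a half turn about z gives the same grasp; the last joint's range is limited). The gripper opens to 85 mm and grips with 20 to 120 N. Pads are 22 mm wide; open, the fingers measure 114 mm over their backs; the gripper's body (76 mm by 85 mm) begins 54 mm behind the grasp point. The pads swing forward as they close: fully open they stand 13 mm farther back than shut.
Start: joints at [-0.983, 0.501, -0.427, 1.55, 0.221, 1.138, -0.21], TCP at [0.207, 0.616, 0.231] pointing down, gripper open.
Joint ranges: [-2.88, 2.88], [-0.31, 2.03], [-1.54, 1.56], [0.2, 2.42], [-1.41, 4.55], [0.19, 2.02], [-2.57, 2.57]. Speed limits (rad/s): [2.57, 2.57, 3.14, 3.14, 3.14, 3.14, 3.14].

INTERFACE

Orientations are given as a unit quaternion [x, y, z, w].
In Python, from station import env gives the robot as it stands.
- The arm moves only by the tool arm_command, never from a script. Its argument "motion" is a list of rows, each a list of 2 entries, a list of its own where there are three numbers: the shift along the tool's x, y, z in mm, then the turn about the tool's z in degrees. A call has 1 to 8 rows; each row is the pose to reach, as a shift and turn from the pose measured when the call began, along the tool's axes at that moment; what a row does not reach only later rows make up. A row lasts 1/12 s, in which the tool goes at most 41.7 mm and 7.16 degrees, less where a joint would pass 70% of its speed; a pose out of reach is approached as far as the arm can. A call with a gripper value outside its range is refused whole. "gripper" is the opening in per cent of the stroke, from 0 (shut) to 100 (fully open), set as the call begins (left out, the last holds). The fingers move at their own pace and stop on an object; "grip_force" is the grip in N (left out, the last holds). Time passes only in rows, so rows that repeat a pose let the fingers close. It gives the time, the measured TCP pose, the force and the opening at its end, in the units of the state.
- env.get_obs(): the state, without advancing time (a new reading comes with each control period).
- env.capture(name): name is "side" or "top" or "wrist"; returns a dict with "frame" (420x560x3 uint8, blue, green, red), "intrinsics" (3x3 intrinsics, pixels), "R" (3x3) and "t" (3): a world point X has camera coordinates R X + t. Camera axes: x right, y down, z forward; pixel columns grow to the right and rows downward; lengths in m; the calibration is good to about 2 mm. A picture is of the moment at which its call begins. There is no depth.
- env.sign_off(): hands the job in, once; it reports no verdict.
Trained networks look in the newest picture that a camera, given by its name, has taken for a name from the list of things; names that differ only in an ending like _2 or _b are one class to them, and where a whole thing is asked for, a point or a joint stands for the part that bears it (a point fixed in the world has none). Each returns a list of dicts, best first, with "conf" (0 to 1); they miss things now and then, are a little off and sometimes report something else, mostly with a low value. They report only what shows in the picture. A call takes as long as a camera call.
- env.recognise(camera, query): "point" ([x, y, z] in m, in world coordinates, good to about 4 mm: the middle of the surface that is visible of it).
The state is a dict: "t": time; "joint_positions": joint angles; "joint_velocities": joint speeds; "effort": joint torques, N m; "eef_pos": TCP position; "tcp_rot": TCP orientation; "wrist_force": force on the tool from outside, world axes, zero at the start; "moment": the same for the moment, N m; "grip_width": finger opening in m.
Only numpy, scipy, OpenCV 4.12 (cv2) and the standard library are available. Lean on these libraries where they do the work, as an engineer would, in place of code of your own. Each camera call takes 0.05 s, during which the arm holds its last target. There are 200 camera calls.

TASK

Move the sensor module from its charging cradle into the reader dock. Only its nose end can be held in the cradle, so lift it out by that, lay it flat on the rubber mat and let go; then take it again by its tail end, lay its nose on the deck between the dock's converging guides, and push it in nose first until it is fully home against the end stop. Leave the module there, and do not disturb the other things on the bench.

Things in the scene. Friction and masses are not known exactly. Their poses are not given: they have to be found in the camera images.
- module: Sensor module: black bar 180 long (x), 50 wide (y), 36 tall (z) mm, 0.18-0.33 kg, white top panel. +x is its nose (corners rounded to 10 mm radius, brass contacts on top), -x its square tail (ribbed sides). Origin: centre of its underside, below the centre of mass. Starts lying flat in the cradle. Held near an end it sags unless gripped firmly.
- module_nose (a point): Middle of the lower edge of the module's nose face: 90 mm from the module's origin along its +x
- module_tail (a point): Middle of the lower edge of the module's tail face: 90 mm from the module's origin along its -x
- cradle: Fixed grey charging cradle. Floor 6 mm thick; side walls (3 mm clear of the module, 8 mm thick) and end wall, 46 mm high (4 mm over the module), enclose the module's tail up to 15 mm past its middle: only the front 75 mm can be held. Open above: lift straight up. Origin on the bench under the module's starting centre, +x towards the nose. May stand left or right of the mat, dock opposite.
- mat: Bare rubber mat fixed flat on the bench between cradle and dock, 220 (x) by 130 (y) mm, 3 mm thick; origin at the centre of its underside
- dock: Fixed reader dock, +x runs into it, z up; origin on the bench under the middle of the guides' mouth. Aluminium deck 120 mm wide, top 20 mm above the bench, front edge at x = -30 mm. From x = 100 mm on, a white housing 154 mm wide (roof 42 mm above the deck, top 90 mm above the bench) covers the nest. Let go with its middle less than about 10 mm past the front edge, the module tips off.
- dock_mouth (a point): Deck surface midway between the guides at their mouth (dock x = 0, 20 mm above the bench); axes as the dock. The two upright dark steel guides, 10 mm thick and 30 mm tall above the deck, are 84 mm apart here and converge evenly to 52.6 mm at x = 100 mm, then run straight to the end stop.
- dock_home (a point): Deck surface at the middle of the flat, rigid end stop (dock x = 140 mm); axes as the dock. The module's nose point is here when fully home; its tail face is then 40 mm in front of the guides' mouth, 10 mm outside the deck's front edge. Nothing latches.
- beaker: clear glass beaker, 68 mm across, 85 mm tall, standing at the back; bystander; origin at the centre of its underside, z up
- reagent_bottle: amber bottle, 60 mm across, 130 mm tall; bystander; origin at the centre of its underside, z up
- white_jar: white jar, 64 mm across, 80 mm tall; bystander; origin at the centre of its underside, z up
- petri_dish: clear flat round dish, 60 mm across, 14 mm tall; bystander; origin at the centre of its underside, z up
- tip_box: grey box with clear lid, 62 x 87 x 42 mm (x, y, z); bystander; origin at the centre of its underside, z up
- slide_box: small cardboard box 50 x 70 x 22 mm lying on top of the dock's housing; bystander; origin at the centre of its underside, z up

How it is judged:
On the way, in this order (a step that is already met when the one before it is completed fails the run):
1. the module lies flat on the mat, let go (z of module in the frame of mat below 0.006 m and x of module in the frame of mat between -0.11 and 0.11 m and y of module in the frame of mat between -0.065 and 0.065 m and angle between module's own z axis and vertical below 0.05 rad and contact force between the fingers and module below 0.05 N), for 0.2 s.
2. the module lies flat on the deck with its nose between the guides, still 15 to 120 mm short of the end stop (z of module_nose in the frame of dock_home between -0.005 and 0.005 m and angle between module's own z axis and vertical below 0.05 rad and x of module_nose in the frame of dock_home between -0.12 and -0.015 m and y of module_nose in the frame of dock_home between -0.025 and 0.025 m), for 0.1 s.
At the end, for the whole second after the job is handed in: The module lies flat on the dock's deck, nose in, its nose within 4 mm of the end stop and within 4 mm of the middle, in line with the dock to 0.08 rad, at rest and let go (z of module_nose in the frame of dock_home between -0.005 and 0.005 m and angle between module's own z axis and vertical below 0.05 rad and x of module_nose in the frame of dock_home above -0.004 m and y of module_nose in the frame of dock_home between -0.004 and 0.004 m and angle between the x axis of module and the x axis of dock, either way round below 0.08 rad and contact force between the fingers and module below 0.05 N and linear speed of module below 0.01 m/s); the robot touches nothing.
It fails at once if one of the other loose things is moved more than 30 mm (distance of any of beaker, reagent_bottle, white_jar, petri_dish, tip_box, slide_box from where it was at the start of the episode above 0.03 m).
It fails at once if one of the other loose things is tipped over (angle between any of beaker, reagent_bottle, white_jar, petri_dish, tip_box, slide_box's own z axis and vertical above 0.4 rad).
It also fails if it takes over 61 s, if anything falls off the work surface, if the arm or the gripper's body presses on something with over 40 N, if the wrist force passes 120 N, or if a joint passes its speed limit or range.

## Working session

There is one attempt and no reset: what is moved stays moved. The work goes in short steps, Python scripts to look and compute and a tool call to move; the robot and the scene stay as the last step left them, time stands still between calls to the robot, and variables do not carry over. Pictures are saved under pics/ and viewed, about 8 in all and at most 12, crops included, and the job is handed in when it is done.

Besides the shell and the picture viewer there is one more tool, called after "Call:" by a JSON object that holds its "op" and its "data". arm_command: Moves the arm, as the interface text tells. Its arguments: {"type":"object","properties":{"motion":{"type":"array","items":{"type":"array"}},"gripper":{"type":"number"},"grip_force":{"type":"number"}},"required":["motion"]}

```bash
ls; mkdir -p pics
python3 - <<'E'
from station import env
import cv2
o=env.get_obs()
print({k:o[k] for k in("t","eef_pos","tcp_rot","grip_width","wrist_force")}, env.tcp_to_grasp)
for c in("top","side"):
    d=env.capture(c); cv2.imwrite(f"pics/{c}0.png",d["frame"])
    print(c,d["intrinsics"].tolist(),d["R"].tolist(),d["t"].tolist())
    for q in("module","module_nose","cradle","mat","dock","dock_mouth","beaker","reagent_bottle","white_jar","petri_dish","tip_box","slide_box"):
        try: print(q,[(([round(float(v),3) for v in r["point"]]),round(r["conf"],2)) for r in env.recognise(c,q)[:2]])
        except Exception as e: print(q,e)
print(env.get_obs()["t"])
E
```

```text
pics
{'t': 0.0, 'eef_pos': array([0.20725558, 0.61530814, 0.23026015]), 'tcp_rot': array([ 8.12106539e-01,  5.83508348e-01, -8.06151249e-04,  5.71628333e-04]), 'grip_width': 0.08535282370380463, 'wrist_force': array([-0.19691085,  0.33873608, -0.31604723])} 0.0187
top [[395.97592337358145, 0.0, 277.921596046003], [0.0, 395.97592337358145, 207.6784700852367], [0.0, 0.0, 1.0]] [[0.026672122807549607, -0.9994736974895966, -0.018464178601098478], [-0.9879457075242465, -0.023537963322691632, -0.15300079498824817], [0.15248566112705583, 0.022322461985495576, -0.9880535566666165]] [-0.0040791571789602285, 0.6093708759951949, 1.1132615863100852]
module [([0.615, 0.275, 0.042], 0.87)]
module_nose [([0.612, 0.274, 0.041], 0.68)]
cradle [([0.539, 0.265, 0.047], 0.81)]
mat [([0.51, -0.005, 0.001], 0.63)]
dock [([0.677, -0.231, 0.05], 0.97), ([0.449, 0.432, 0.088], 0.49)]
dock_mouth [([0.671, -0.231, 0.049], 0.78)]
beaker [([0.79, 0.017, 0.046], 0.61), ([0.512, -0.003, 0.003], 0.52)]
reagent_bottle [([0.45, 0.43, 0.089], 0.93), ([0.678, -0.235, 0.051], 0.46)]
white_jar [([0.466, -0.464, 0.08], 0.
[... 214 characters left out ...]
]] [[0.857272031051338, -0.514493874725029, -0.019511987278082316], [-0.37930545963278817, -0.6054809891573822, -0.6996571589441201], [0.3481551853267063, 0.6071975169904966, -0.7142122529687532]] [-0.4818764056161054, 0.2934760760229588, 1.1656341176001146]
module []
module_nose [([0.63, 0.269, 0.044], 0.79)]
cradle [([0.546, 0.239, 0.033], 0.92)]
mat []
dock [([0.676, -0.254, 0.037], 0.66)]
dock_mouth [([0.676, -0.258, 0.034], 0.84)]
beaker [([0.771, 0.007, 0.056], 0.92)]
reagent_bottle []
white_jar [([0.465, -0.479, 0.079], 0.66)]
petri_dish [([0.386, 0.136, 0.015], 0.75)]
tip_box [([0.364, -0.135, 0.045], 0.74), ([0.505, -0.01, 0.003], 0.32)]
slide_box [([0.718, -0.27, 0.114], 0.62)]
1.3
```

View top.

View pics/top0.png

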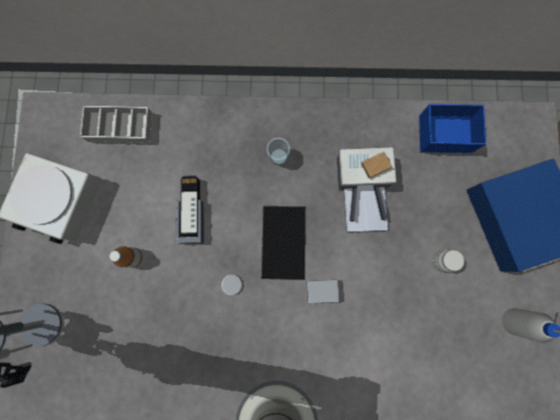

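View pics/side0.png

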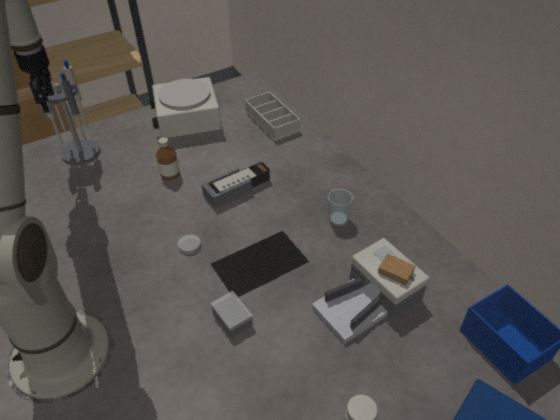

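Top view: image up is +x and left is +y. The cradle with module is at (189,210) with the nose up, the mat at (284,242), and the dock at (367,190) opening downwards (+x runs up). The beaker (279,151) and petri dish (232,285) stand nearby. The side view agrees. Next: measure poses by segmentation.

```bash
cat > h.py <<'E'
from station import env
import numpy as np, cv2
from scipy.spatial.transform import Rotation as Ro
def ray(d,uv,z):
    K,R,t=map(np.array,(d["intrinsics"],d["R"],d["t"]))
    uv=np.atleast_2d(np.array(uv,float)); v=np.c_[uv,np.ones(len(uv))]@np.linalg.inv(K).T@R
    c=-R.T@t; s=(z-c[2])/v[:,2]; return c+v*s[:,None]
def proj(d,X):
    K,R,t=map(np.array,(d["intrinsics"],d["R"],d["t"]))
    p=(np.atleast_2d(X)@R.T+t)@K.T; return p[:,:2]/p[:,2:]
def rect(mask,roi):
    x0,y0,x1,y1=roi; m=np.zeros_like(mask); m[y0:y1,x0:x1]=mask[y0:y1,x0:x1]
    n,l,s,_=cv2.connectedComponentsWithStats(m)
    k=1+np.argmax(s[1:,4]); c=cv2.findContours((l==k).astype(np.uint8),0,2)[0]
    r=cv2.minAreaRect(max(c,key=cv2.contourArea)); return cv2.boxPoints(r),s[k]
def totool(dw):  # world shift (m) -> tool mm
    return (Ro.from_quat(env.get_obs()["tcp_rot"]).inv().apply(dw)*1000).round(1)
E
python3 - <<'E'
from h import *
d=env.capture("top"); f=d["frame"]; g=cv2.cvtColor(f,6)
b,s=rect((g<35).astype(np.uint8),(255,195,315,290)); P=ray(d,b,.003); print("mat",P.round(4).tolist(),P.mean(0),s)
b2,s=rect((g>150).astype(np.uint8),(170,180,210,250)); Q=ray(d,b2,.042); print("panel",Q.round(4).tolist(),Q.mean(0),s)
b3,s=rect((g>110).astype(np.uint8),(335,190,395,240)); 
c=cv2.resize(f[135:250,325:410],None,fx=7,fy=5,interpolation=2)
o=np.hstack([cv2.resize(f[165:250,165:215],None,fx=6,fy=6,interpolation=2),cv2.resize(f[145:230,335:400],None,fx=6,fy=6,interpolation=2)])
cv2.imwrite("pics/crop1.png",o)
E
```

```text
mat [[0.4057, 0.053, 0.003], [0.6199, 0.0549, 0.003], [0.6199, -0.0689, 0.003], [0.4062, -0.0675, 0.003]] [ 0.51289669 -0.00711023  0.003     ] [ 263  207   42   72 2868]
panel [[0.6503, 0.3009, 0.042], [0.6513, 0.2591, 0.042], [0.5352, 0.2523, 0.042], [0.5342, 0.2934, 0.042]] [0.59274825 0.27641946 0.042     ] [181 192  15  40 533]
```

View pics/crop1.png

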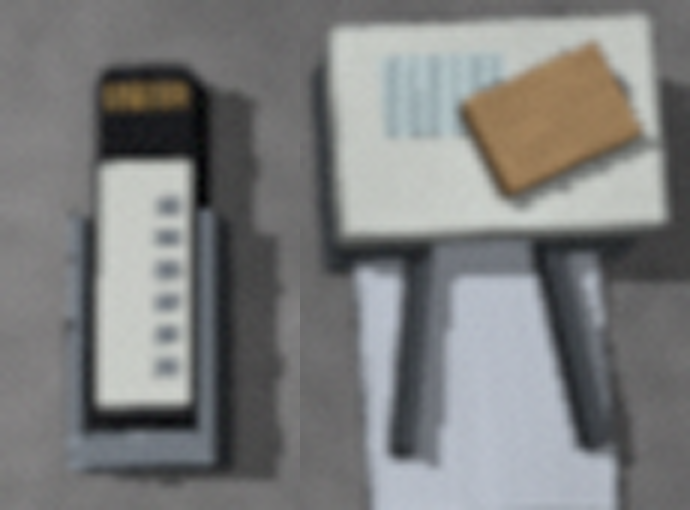

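Left crop: module nose top edge at about (148,70), panel spanning (147,160) to (144,408). Right crop: roof corners at (330,28), (648,14), (668,222), (340,238), and guide front ends at about (400,455) and (592,447).

Run:
```python
from h import *
d=env.capture("top")
L=lambda p:np.array(p)/6.+[165,165]-.5
Rr=lambda p:(np.array(p)-[300,0])/6.+[335,145]-.5
m=ray(d,L([[148,70],[147,160],[144,408],[98,85],[95,405],[194,160],[192,405]]),.042); print(m.round(4))
v=m[1]-m[2]; print("yaw",np.degrees(np.arctan2(v[1],v[0])),np.linalg.norm(v))
r=ray(d,Rr([[330,28],[648,14],[668,222],[340,238]]),.09); print(r.round(4)); 
for a,b in((0,1),(1,2),(2,3),(3,0)):
    w=r[b]-r[a]; print(np.linalg.norm(w[:2]),np.degrees(np.arctan2(w[1],w[0])))
print("guides base/top",ray(d,Rr([[400,455],[592,447]]),.02).round(4),ray(d,Rr([[400,440],[592,430]]),.05).round(4))
e=(r[2]+r[3])/2; print("front mid",e)
x=r[0]-r[1]; th=np.arctan2(x[1],x[0])-np.pi/2; print("dock yaw",np.degrees(th))
o=env.get_obs(); print(o["t"],Ro.from_quat(o["tcp_rot"]).as_matrix().round(3).tolist())
print(totool(np.array([.655,.279,.12])-o["eef_pos"]))
```

```text
[[0.6991 0.2795 0.042 ]
 [0.6534 0.2772 0.042 ]
 [0.5303 0.2711 0.042 ]
 [0.6909 0.304  0.042 ]
 [0.5312 0.2952 0.042 ]
 [0.6539 0.2538 0.042 ]
 [0.5324 0.2477 0.042 ]]
yaw 2.8224162430128072 0.12322568710216689
[[ 0.7771 -0.1623  0.09  ]
 [ 0.7872 -0.314   0.09  ]
 [ 0.6856 -0.3216  0.09  ]
 [ 0.6744 -0.1673  0.09  ]]
0.1520936090101857 -86.18343967711223
0.10194135287827252 -175.71134617670646
0.15476899793173837 94.15715959169795
0.10287424971797093 2.7957794930943627
guides base/top [[ 0.5805 -0.2069  0.02  ]
 [ 0.5869 -0.3016  0.02  ]] [[ 0.5841 -0.202   0.05  ]
 [ 0.5912 -0.2944  0.05  ]]
front mid [ 0.67998307 -0.24445736  0.09      ]
dock yaw 3.8165603228877765
1.4 [[0.319, 0.948, -0.0], [0.948, -0.319, 0.0], [0.0, -0.0, -1.0]]
[-176.6  531.7  111.3]
```

Call:
{"op": "arm_command", "data": {"motion": [[[-180,527,0],-21.6],[[-180,527,0],-21.6],[[-180,527,0],-21.6],[[-180,527,0],-21.6],[[-180,527,0],-21.6],[[-180,527,0],-21.6],[[-180,527,0],-21.6],[[-180,527,0],-21.6]], "gripper": 100, "grip_force": 80}}

```text
t: 2.07
eef_pos: [0.4731, 0.4121, 0.2316]
tcp_rot: [0.688, 0.725, 0.0, 0.0]
wrist_force: [0.5, 0.9, -0.1]
grip_width: 0.0856
```

Call:
{"op": "arm_command", "data": {"motion": [[[-144,169,0],0],[[-144,169,0],0],[[-144,169,40],0],[[-144,169,70],0],[[-144,169,70],0],[[-144,169,70],0],[[-144,169,70],0]]}}

```text
t: 2.65
eef_pos: [0.6534, 0.267, 0.1562]
tcp_rot: [0.692, 0.722, -0.003, 0.002]
wrist_force: [0.2, -1.4, -0.2]
grip_width: 0.0851
```

Run:
```python
from h import *
d=env.capture("wrist"); cv2.imwrite("pics/wrist1.png",d["frame"]); o=env.get_obs()
print(o["t"],o["eef_pos"],d["R"].round(3).tolist(),(-d["R"].T@d["t"]).round(3))
for q in("module","module_nose"):
    print(q,[(r["point"],r["conf"]) for r in env.recognise("wrist",q)[:2]])
np.savez("w1.npz",**{k:d[k] for k in("intrinsics","R","t")})
```

```text
2.7 [0.65126612 0.27086449 0.15801175] [[-0.042, 0.999, -0.007], [0.95, 0.042, 0.31], [0.31, 0.006, -0.951]] [0.574 0.265 0.299]
module [([0.5982, 0.275, 0.0436], 0.79), ([0.5281, 0.2745, 0.0477], 0.58)]
module_nose [([0.5915, 0.2772, 0.0442], 0.61)]
```

View pics/wrist1.png

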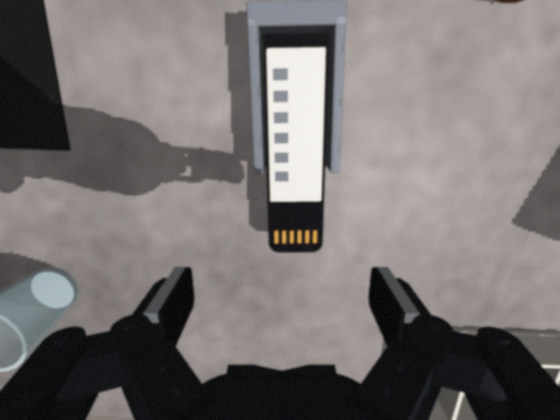

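Wrist view: module upright with its nose edge at about (296,250), panel from (296,47) to (296,201), and both fingers in view.

Run:
```python
from h import *
d=np.load("w1.npz"); 
P=ray(d,[[296,250],[296,201],[296,47],[269,225],[323,225],[268,201],[323,201],[267,47],[325,47]],.042); print(P.round(4))
v=P[1]-P[2];print(np.degrees(np.arctan2(v[1],v[0])),np.linalg.norm(v))
o=env.get_obs(); print(o["eef_pos"],o["t"],np.degrees(2*np.arctan2(o["tcp_rot"][1],o["tcp_rot"][0])))
```

```text
[[0.6964 0.2823 0.042 ]
 [0.6493 0.2796 0.042 ]
 [0.5284 0.2727 0.042 ]
 [0.6728 0.2566 0.042 ]
 [0.6707 0.3051 0.042 ]
 [0.6504 0.2551 0.042 ]
 [0.6482 0.3032 0.042 ]
 [0.5293 0.2508 0.042 ]
 [0.5275 0.2945 0.042 ]]
3.29419571150224 0.12105590119819147
[0.64907659 0.27732519 0.16118276] 2.8 92.95754260802916
```

Call:
{"op": "arm_command", "data": {"motion": [[[1,-2,40],0],[[1,-2,80],0],[[1,-2,115],0],[[1,-2,135],0],[[1,-2,148],0],[[1,-2,154],0],[[1,-2,154],0],[[1,-2,154],0]]}}

```text
t: 3.47
eef_pos: [0.6477, 0.2799, 0.0091]
tcp_rot: [0.688, 0.725, 0.001, -0.0]
wrist_force: [0.1, 0.7, 1.2]
grip_width: 0.0853
```

Call:
{"op": "arm_command", "data": {"motion": [[[0,0,0],0],[[0,0,0],0],[[0,0,0],0],[[0,0,0],0],[[0,0,0],0],[[0,0,0],0],[[0,0,0],0],[[0,0,0],0]], "gripper": 0, "grip_force": 100}}

```text
t: 4.13
eef_pos: [0.6498, 0.2803, 0.0116]
tcp_rot: [0.688, 0.725, 0.003, 0.001]
wrist_force: [1.7, -0.2, 7.5]
grip_width: 0.0489
```

Call:
{"op": "arm_command", "data": {"motion": [[[0,0,-10],0],[[0,0,-25],0],[[0,0,-45],0],[[0,0,-65],0],[[0,0,-85],0],[[0,0,-105],0],[[0,0,-110],0],[[0,0,-110],0]]}}

```text
t: 4.8
eef_pos: [0.6507, 0.2806, 0.1247]
tcp_rot: [0.688, 0.725, 0.005, 0.002]
wrist_force: [0.2, -0.1, -3.3]
grip_width: 0.0481
```

Run:
```python
from h import *
d=env.capture("side"); cv2.imwrite("pics/side2.png",cv2.resize(d["frame"][80:300,140:400],None,fx=2.5,fy=2.5)); o=env.get_obs()
print(o["t"],o["eef_pos"],o["tcp_rot"],o["wrist_force"],o["moment"],o["grip_width"])
```

```text
4.85 [0.64953193 0.28002261 0.12262297] [0.6884284  0.72529274 0.00394939 0.00109127] [-0.06507403 -0.56063899 -4.38608485] [-0.03134101 -0.13647767 -0.04027096] 0.04832218874586434
```

View pics/side2.png

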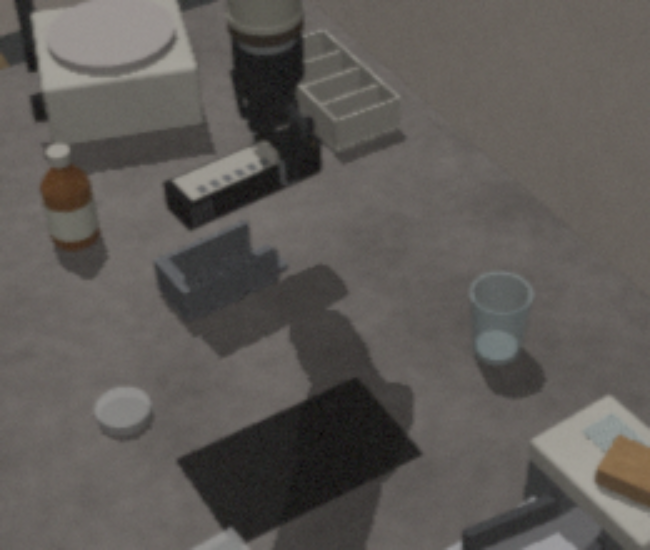

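The module is lifted level, nose in the fingers, and clear of the cradle. Next: over the mat.

Call:
{"op": "arm_command", "data": {"motion": [[[-279,-109,0],-1],[[-279,-109,0],-1],[[-279,-109,0],-1],[[-279,-109,0],-1],[[-279,-109,0],-1],[[-279,-109,0],-1],[[-279,-109,0],-1],[[-279,-109,30],-1]]}}

```text
t: 5.52
eef_pos: [0.5558, -0.0146, 0.0933]
tcp_rot: [0.686, 0.728, 0.003, 0.005]
wrist_force: [1.1, -1.3, -3.0]
grip_width: 0.0487
```

Call:
{"op": "arm_command", "data": {"motion": [[[0,0,0],0],[[0,0,0],0],[[0,0,0],0]]}}

```text
t: 5.77
eef_pos: [0.556, -0.0138, 0.0934]
tcp_rot: [0.686, 0.728, 0.003, 0.004]
wrist_force: [0.8, 0.1, -2.8]
grip_width: 0.0488
```

Call:
{"op": "arm_command", "data": {"motion": [[[9,0,25],0],[[9,0,45],0],[[9,0,60],0],[[9,0,70],0],[[9,0,76],0],[[9,0,80],0],[[9,0,80],0],[[9,0,80],0]]}}

```text
t: 6.43
eef_pos: [0.557, -0.0045, 0.014]
tcp_rot: [0.685, 0.728, 0.004, 0.005]
wrist_force: [-0.4, -1.2, -3.6]
grip_width: 0.0488
```

Call:
{"op": "arm_command", "data": {"motion": [[[0,0,2],0],[[0,0,3],0],[[0,0,3],0]]}}

```text
t: 6.68
eef_pos: [0.5575, -0.0046, 0.0114]
tcp_rot: [0.686, 0.728, 0.004, 0.005]
wrist_force: [-0.2, 0.6, -3.1]
grip_width: 0.0487
```

Call:
{"op": "arm_command", "data": {"motion": [[[0,0,1],0],[[0,0,2],0],[[0,0,3],0],[[0,0,3],0],[[0,0,3],0]]}}

```text
t: 7.1
eef_pos: [0.558, -0.0047, 0.0088]
tcp_rot: [0.686, 0.728, 0.004, 0.005]
wrist_force: [1.2, -0.6, 1.4]
grip_width: 0.0484
```

Contact with the mat (wrist force went from -3 to +1.4 N). Release and back off upwards.

Call:
{"op": "arm_command", "data": {"motion": [[[0,0,0],0],[[0,0,0],0],[[0,0,0],0],[[0,0,0],0],[[0,0,0],0],[[0,0,0],0]], "gripper": 100}}

```text
t: 7.6
eef_pos: [0.5579, -0.0047, 0.0088]
tcp_rot: [0.686, 0.728, 0.004, 0.005]
wrist_force: [1.0, 0.6, -0.2]
grip_width: 0.0854
```

Call:
{"op": "arm_command", "data": {"motion": [[[0,0,-20],0],[[0,0,-60],0],[[0,0,-100],0],[[0,-40,-130],0],[[0,-80,-150],0],[[0,-108,-150],0],[[0,-108,-150],0],[[0,-108,-150],0]]}}

```text
t: 8.27
eef_pos: [0.4462, -0.0116, 0.1578]
tcp_rot: [0.686, 0.728, 0.004, 0.006]
wrist_force: [1.2, -0.0, 0.6]
grip_width: 0.0852
```

Run:
```python
from h import *
d=env.capture("wrist"); cv2.imwrite("pics/wrist2.png",d["frame"]); o=env.get_obs()
print(o["t"],o["eef_pos"],o["tcp_rot"])
np.savez("w2.npz",**{k:d[k] for k in("intrinsics","R","t")})
e=env.capture("top"); np.savez("t2.npz",**{k:e[k] for k in("intrinsics","R","t","frame")})
```

```text
8.3167 [ 0.44816956 -0.01131799  0.15792813] [0.68570404 0.72784123 0.00437192 0.00616472]
```

View pics/wrist2.png

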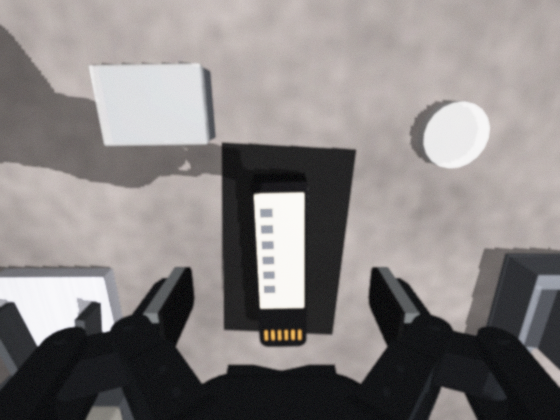

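The module lies flat on the mat (white panel (279,192)–(282,308), nose edge about (283,345), tail edge top about (280,176)). The dock deck is at lower left.

Run:
```python
from h import *
d=np.load("w2.npz"); f=cv2.imread("pics/wrist2.png"); g=cv2.cvtColor(f,6)
b,s=rect((g>140).astype(np.uint8),(235,185,325,318)); P=ray(d,b,.039); print("panel",P.round(4).tolist(),P.mean(0),s)
n=ray(d,[[283,346],[280,177]],.039); print("nose,tail top",n)
v=n[0]-n[1]; print(np.degrees(np.arctan2(v[1],v[0])),np.linalg.norm(v))
print("mat",ray(d,[[223,144],[355,150],[333,334],[224,329]],.003).round(4).tolist())
t=np.load("t2.npz"); h=cv2.cvtColor(t["frame"],6)
b,s=rect((h>140).astype(np.uint8),(255,190,315,290)); Q=ray(t,b,.039); print("top panel",Q.round(4).tolist(),Q.mean(0),s)
cv2.imwrite("pics/top2.png",np.hstack([cv2.resize(t["frame"][145:235,330:405],None,fx=6,fy=6,interpolation=2)]))
```

```text
panel [[0.4391, -0.0359, 0.039], [0.4364, 0.0082, 0.039], [0.558, 0.0185, 0.039], [0.5611, -0.0321, 0.039]] [ 0.49863193 -0.01034627  0.039     ] [ 254  192   51  117 5585]
nose,tail top [[ 6.07388469e-01  2.02193884e-04  3.90000000e-02]
 [ 4.24154208e-01 -1.37633570e-02  3.90000000e-02]]
4.358481328208249 0.1837656963178651
mat [[0.4036, -0.0698, 0.003], [0.4017, 0.0569, 0.003], [0.6194, 0.0608, 0.003], [0.6203, -0.0691, 0.003]]
top panel [[0.5142, 0.0776, 0.039], [0.5247, -0.0912, 0.039], [0.3782, -0.0986, 0.039], [0.3676, 0.0669, 0.039]] [ 0.44618793 -0.01133975  0.039     ] [ 255  238   60   52 2075]
```

Call:
{"op": "arm_command", "data": {"motion": [[[-1,-3,40],-0.8],[[-1,-3,80],-0.8],[[-1,-3,110],-0.8],[[-1,-3,130],-0.8],[[-1,-3,142],-0.8],[[-1,-3,148],-0.8],[[-1,-3,148],-0.8],[[-1,-3,148],-0.8]]}}

```text
t: 9.03
eef_pos: [0.4492, -0.0121, 0.0095]
tcp_rot: [0.68, 0.733, 0.005, 0.006]
wrist_force: [0.0, -0.4, 0.8]
grip_width: 0.0854
```

Call:
{"op": "arm_command", "data": {"motion": [[[0,0,0],0],[[0,0,0],0],[[0,0,0],0],[[0,0,0],0],[[0,0,0],0],[[0,0,0],0],[[0,0,0],0],[[0,0,0],0]], "gripper": 0, "grip_force": 120}}

```text
t: 9.7
eef_pos: [0.4502, -0.0123, 0.011]
tcp_rot: [0.681, 0.733, 0.005, 0.007]
wrist_force: [-1.6, -0.4, 10.0]
grip_width: 0.0481
```

View pics/top2.png

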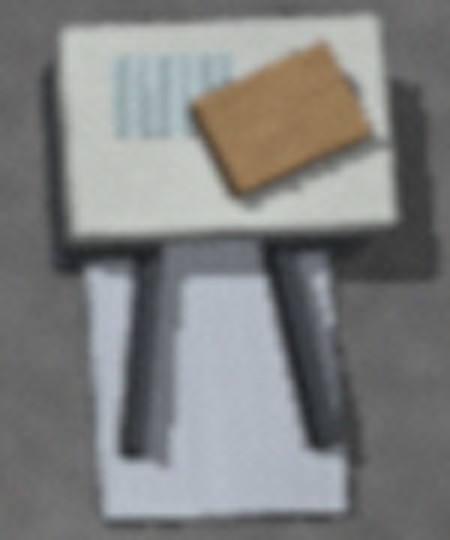

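Dock crop: deck front corners at (103,520) and (346,512), guide front ends at (130,457) and (324,449). Refine the dock frame and compute the approach.

Run:
```python
from h import *
t=np.load("t2.npz"); C=lambda p:np.array(p)/6.+[330,145]-.5
D=ray(t,C([[103,518],[346,511]]),.02); G=ray(t,C([[130,457],[324,449]]),.02); r=ray(t,C([[60,28],[378,14],[398,220],[70,236]]),.09)
for n,A in(("deck",D),("guide",G),("roofback",r[:2]),("rooffront",r[[3,2]])):
    v=A[0]-A[1]; print(n,A.mean(0).round(4),np.linalg.norm(v).round(4),np.degrees(np.arctan2(-v[0],v[1])).round(2))
th=np.radians(3.9); u=np.array([np.cos(th),np.sin(th)])
for n,A,x in(("deck",D,-.03),("guide",G,0),("rf",r[2:],.1),("rb",r[:2],.2)): print(n,"home est",(A.mean(0)[:2]+(.14-x)*u).round(4))
```

```text
deck [ 0.5521 -0.2532  0.02  ] 0.1196 3.09
guide [ 0.5827 -0.2547  0.02  ] 0.0959 3.78
roofback [ 0.7822 -0.2381  0.09  ] 0.1521 3.82
rooffront [ 0.6809 -0.2445  0.09  ] 0.1548 4.16
deck home est [ 0.7217 -0.2417]
guide home est [ 0.7224 -0.2452]
rf home est [ 0.7209 -0.2417]
rb home est [ 0.7223 -0.2422]
```

Call:
{"op": "arm_command", "data": {"motion": [[[0,0,-10],0],[[0,0,-25],0],[[0,0,-45],0],[[0,0,-60],0],[[0,0,-70],0],[[0,0,-70],0],[[0,0,-70],0]]}}

```text
t: 10.28
eef_pos: [0.4492, -0.0125, 0.0815]
tcp_rot: [0.681, 0.733, 0.006, 0.008]
wrist_force: [0.0, -0.6, -3.7]
grip_width: 0.0481
```

Call:
{"op": "arm_command", "data": {"motion": [[[-40,3,-5],0.4],[[-80,6,-5],0.4],[[-120,10,-5],0.4],[[-160,14,-5],0.4],[[-200,17,-5],0.4],[[-235,20,-5],0.4],[[-248,20,-5],0.4],[[-248,20,-5],0.4]]}}

```text
t: 10.95
eef_pos: [0.4857, -0.2638, 0.0862]
tcp_rot: [0.686, 0.728, 0.004, 0.007]
wrist_force: [-0.2, -0.2, -2.9]
grip_width: 0.0476
```

Run:
```python
from h import *
o=env.get_obs()
d=env.capture("wrist"); e=env.capture("side"); 
print(o["t"],o["eef_pos"],o["tcp_rot"],o["wrist_force"])
np.savez("w3.npz",**{k:d[k] for k in("intrinsics","R","t")}); np.savez("s3.npz",**{k:e[k] for k in("intrinsics","R","t")})
cv2.imwrite("pics/ws3.png",np.hstack([d["frame"][:,:400],cv2.resize(e["frame"][200:410,240:440],(400,420),interpolation=2)]))
```

```text
10.95 [ 0.48566893 -0.26383035  0.0862424 ] [0.68596616 0.72758142 0.00442471 0.00749219] [-0.2383817  -0.24886256 -2.9470798 ]
```

View pics/ws3.png

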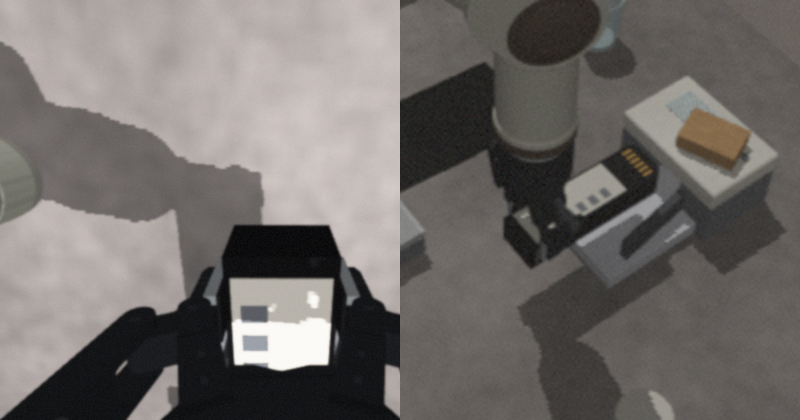

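The module is held level above the deck with its nose between the guides. Lower to about 12 mm above the deck and check the alignment.

Call:
{"op": "arm_command", "data": {"motion": [[[6,1,15],-0.4],[[6,1,30],-0.4],[[6,1,42],-0.4],[[6,1,46],-0.4],[[6,1,46],-0.4],[[6,1,46],-0.4]]}}

```text
t: 11.55
eef_pos: [0.4866, -0.2511, 0.0397]
tcp_rot: [0.681, 0.732, 0.005, 0.005]
wrist_force: [-0.3, 0.4, -3.1]
grip_width: 0.0481
```

Run:
```python
from h import *
o=env.get_obs()
e=env.capture("top"); d=env.capture("side")
print(o["t"],o["eef_pos"],o["tcp_rot"],o["wrist_force"])
np.savez("t4.npz",**{k:e[k] for k in("intrinsics","R","t","frame")}); np.savez("s4.npz",**{k:d[k] for k in("intrinsics","R","t","frame")})
cv2.imwrite("pics/t4.png",np.hstack([cv2.resize(e["frame"][170:240,335:400],None,fx=6,fy=6,interpolation=2),cv2.resize(d["frame"][250:355,310:410],None,fx=4,fy=4,interpolation=2)]))
```

```text
11.55 [ 0.48664572 -0.25110018  0.03972769] [0.6808426  0.73239452 0.00511015 0.00505037] [-0.33631927  0.35829769 -3.13405258]
```

View pics/t4.png

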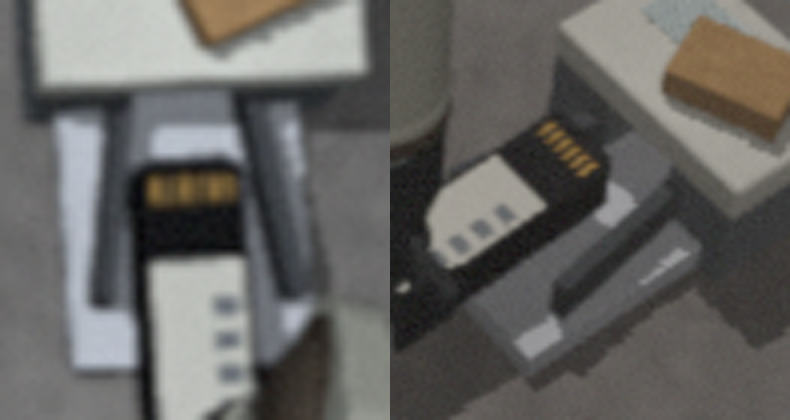

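Top crop: nose edge at about (187,162), spanning 132–242, a bit left of the middle of the guides (left guide inner edge ~125, right ~245).

Run:
```python
from h import *
t=np.load("t4.npz"); C=lambda p:np.array(p)/6.+[335,170]-.5
o=env.get_obs(); z=o["eef_pos"][2]-.008+.036; print(z,o["eef_pos"],o["t"],np.degrees(2*np.arctan2(o["tcp_rot"][1],o["tcp_rot"][0])))
P=ray(t,C([[187,162],[132,180],[242,180],[148,260],[243,256],[146,360]]),z); print(P.round(4))
# guide top inner edges z=.05: rear visible at housing front, front ends
th=np.radians(3.8); u=np.array([np.cos(th),np.sin(th)]); h=np.array([.7218,-.2425])
w=P[:3,:2]-h; print("dock coords rel home",(w@np.c_[u,[-u[1],u[0]]]).round(4))
# project predicted guide top inner/outer edges to crop for checking
for s in(1,-1):
  for off in(0,.01):
    X=[np.r_[h+(x-.14)*u+s*(y+off)*np.array([-u[1],u[0]]),.05] for x,y in((0,.042),(.1,.0263))]
    print(s,off,((proj(t,X)+.5-[335,170])*6).round(0).tolist())
```

```text
0.06847083100639673 [ 0.48742559 -0.25142519  0.04047083] 11.65 94.1747069138819
[[ 0.6445 -0.2406  0.0685]
 [ 0.6351 -0.2143  0.0685]
 [ 0.6363 -0.2667  0.0685]
 [ 0.5966 -0.2217  0.0685]
 [ 0.5996 -0.2668  0.0685]
 [ 0.5487 -0.2206  0.0685]]
dock coords rel home [[-0.077   0.0071]
 [-0.0846  0.0339]
 [-0.0869 -0.0185]]
1 0 [[116.0, 300.0], [134.0, 96.0]]
1 0.01 [[96.0, 301.0], [114.0, 97.0]]
-1 0 [[291.0, 293.0], [242.0, 92.0]]
-1 0.01 [[312.0, 292.0], [263.0, 91.0]]
```

Call:
{"op": "arm_command", "data": {"motion": [[[-6,0,3],0.4],[[-6,0,5],0.4],[[-6,0,7],0.4],[[-6,0,9],0.4],[[-6,0,9],0.4],[[-6,0,9],0.4]]}}

```text
t: 12.15
eef_pos: [0.4878, -0.2572, 0.0313]
tcp_rot: [0.683, 0.73, 0.005, 0.006]
wrist_force: [-0.1, 0.4, -2.6]
grip_width: 0.0482
```

Call:
{"op": "arm_command", "data": {"motion": [[[0,0,0],0],[[0,0,1],0],[[0,0,1],0]]}}

```text
t: 12.4
eef_pos: [0.4878, -0.2571, 0.0302]
tcp_rot: [0.683, 0.73, 0.005, 0.006]
wrist_force: [-0.4, -0.4, -4.2]
grip_width: 0.0482
```

Call:
{"op": "arm_command", "data": {"motion": [[[0,0,1],0],[[0,0,2],0],[[0,0,2],0],[[0,0,2],0]]}}

```text
t: 12.73
eef_pos: [0.4877, -0.2571, 0.0281]
tcp_rot: [0.683, 0.73, 0.005, 0.005]
wrist_force: [0.4, 0.4, -2.6]
grip_width: 0.0478
```

Call:
{"op": "arm_command", "data": {"motion": [[[0,0,1],0],[[0,0,1],0],[[0,0,1],0]]}}

```text
t: 12.98
eef_pos: [0.4877, -0.257, 0.027]
tcp_rot: [0.683, 0.73, 0.005, 0.005]
wrist_force: [-0.3, 0.2, -2.9]
grip_width: 0.048
```

Call:
{"op": "arm_command", "data": {"motion": [[[0,0,1],0],[[0,0,1],0],[[0,0,1],0]]}}

```text
t: 13.23
eef_pos: [0.4876, -0.257, 0.0259]
tcp_rot: [0.683, 0.73, 0.005, 0.005]
wrist_force: [0.0, -0.2, -2.8]
grip_width: 0.0482
```

Call:
{"op": "arm_command", "data": {"motion": [[[0,0,1],0],[[0,0,1],0],[[0,0,1],0]]}}

```text
t: 13.48
eef_pos: [0.4876, -0.257, 0.0249]
tcp_rot: [0.683, 0.73, 0.005, 0.005]
wrist_force: [0.8, 0.1, -3.0]
grip_width: 0.0481
```

Call:
{"op": "arm_command", "data": {"motion": [[[0,0,1],0],[[0,0,2],0],[[0,0,2],0],[[0,0,2],0]]}}

```text
t: 13.82
eef_pos: [0.4877, -0.257, 0.0232]
tcp_rot: [0.683, 0.73, 0.005, 0.005]
wrist_force: [-2.1, 1.5, 3.9]
grip_width: 0.0482
```

Run:
```python
from h import *
o=env.get_obs()
e=env.capture("top"); d=env.capture("side"); w=env.capture("wrist")
print(o["t"],o["eef_pos"],o["tcp_rot"],o["wrist_force"],o["moment"])
np.savez("t5.npz",**{k:e[k] for k in("intrinsics","R","t","frame")}); np.savez("s5.npz",**{k:d[k] for k in("intrinsics","R","t","frame")})
cv2.imwrite("pics/s5.png",np.hstack([cv2.resize(d["frame"][260:360,310:400],None,fx=5,fy=5,interpolation=2),cv2.resize(e["frame"][170:250,340:395],None,fx=6,fy=6.25,interpolation=2)]))
```

```text
13.8167 [ 0.487685   -0.25701832  0.02323337] [0.68329623 0.73010211 0.00530981 0.00538345] [-2.0858314   1.50102245  3.88609682] [0.11230795 0.40135681 0.05106501]
```

View pics/s5.png

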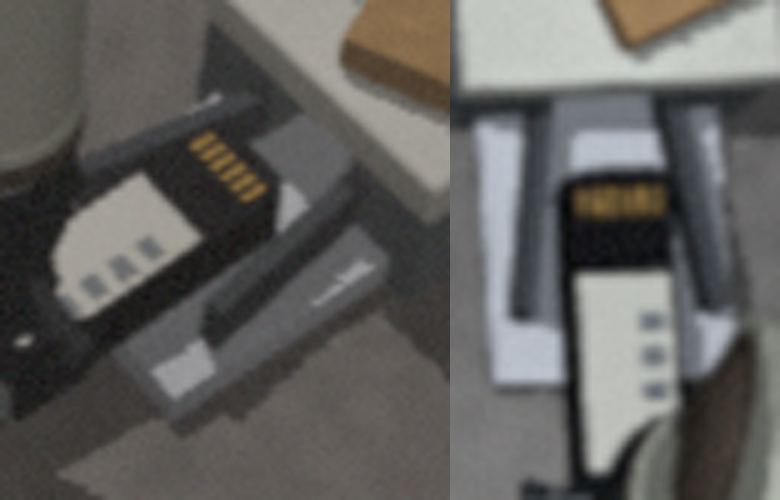

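The nose now rests on the deck between the guides (Fz went from -3 to +3.9 N), centred within about 1 mm (module middle at column 614, guide middle 613). Start the push with the force monitored.

Call:
{"op": "arm_command", "data": {"motion": [[[0,0,0],0],[[0,5,0],0],[[0,10,0],0],[[0,15,0],0],[[0,20,0],0],[[0,24,0],0],[[0,24,0],0]]}}

```text
t: 14.55
eef_pos: [0.5056, -0.2577, 0.0245]
tcp_rot: [0.685, 0.729, 0.001, 0.002]
wrist_force: [-22.1, 0.3, 28.1]
grip_width: 0.0479
```

Call:
{"op": "arm_command", "data": {"motion": [[[0,4,0],0],[[0,8,0],0],[[0,12,0],0],[[0,12,0],0]]}}

```text
t: 14.88
eef_pos: [0.5121, -0.2585, 0.0256]
tcp_rot: [0.685, 0.728, -0.003, -0.002]
wrist_force: [-20.2, 0.8, 25.8]
grip_width: 0.0479
```

Call:
{"op": "arm_command", "data": {"motion": [[[0,0,-1],0],[[0,0,-2],0],[[0,0,-2],0],[[0,0,-2],0]]}}

```text
t: 15.22
eef_pos: [0.5125, -0.2582, 0.0271]
tcp_rot: [0.685, 0.728, -0.003, -0.002]
wrist_force: [0.3, -0.3, -2.9]
grip_width: 0.048
```

Run:
```python
from h import *
d=env.capture("side"); o=env.get_obs()
print(o["t"],o["eef_pos"],o["tcp_rot"],o["wrist_force"],o["moment"])
np.savez("s6.npz",**{k:d[k] for k in("intrinsics","R","t","frame")})
cv2.imwrite("pics/s6.png",cv2.resize(d["frame"][255:365,300:410],None,fx=5,fy=5,interpolation=2))
```

```text
15.2667 [ 0.51240524 -0.25807755  0.02701783] [ 0.68518184  0.72836498 -0.00264336 -0.00182332] [ 0.09643841  0.24556248 -3.60149693] [-0.00075485  0.21425779 -0.00752181]
```

View pics/s6.png

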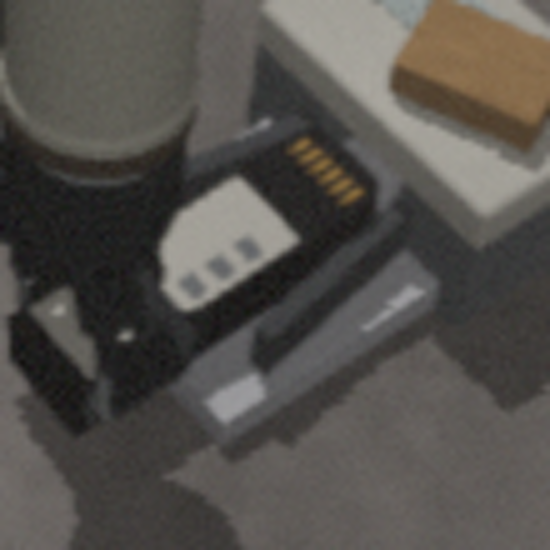

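The module is now lightly clear of the deck, with its middle past the front edge by about 25 mm. I'll set it down and release so that it self-levels, and then push it from the tail.

Call:
{"op": "arm_command", "data": {"motion": [[[0,0,1],0],[[0,0,1],0],[[0,0,1],0]]}}

```text
t: 15.52
eef_pos: [0.5126, -0.258, 0.0261]
tcp_rot: [0.685, 0.728, -0.003, -0.002]
wrist_force: [-0.9, 0.2, 1.4]
grip_width: 0.048
```

Call:
{"op": "arm_command", "data": {"motion": [[[0,0,0],0],[[0,0,0],0],[[0,0,0],0],[[0,0,0],0],[[0,0,0],0],[[0,0,0],0]], "gripper": 80}}

```text
t: 16.02
eef_pos: [0.5127, -0.258, 0.0261]
tcp_rot: [0.685, 0.728, -0.003, -0.002]
wrist_force: [-0.2, 0.9, -0.6]
grip_width: 0.0686
```

Run:
```python
from h import *
d=env.capture("side"); e=env.capture("top"); o=env.get_obs()
print(o["t"],o["eef_pos"],o["tcp_rot"],o["wrist_force"],o["grip_width"])
np.savez("s7.npz",**{k:d[k] for k in("intrinsics","R","t","frame")})
np.savez("t7.npz",**{k:e[k] for k in("intrinsics","R","t","frame")})
cv2.imwrite("pics/s7.png",np.hstack([cv2.resize(d["frame"][255:355,300:390],None,fx=5,fy=5,interpolation=2),cv2.resize(e["frame"][170:250,340:395],None,fx=6,fy=6.25,interpolation=2)]))
```

```text
16.1167 [ 0.51266479 -0.25800036  0.02610379] [ 0.68510911  0.72843383 -0.00257239 -0.00174507] [ 0.26664728 -0.60470897 -0.94176216] 0.06804567325971786
```

View pics/s7.png

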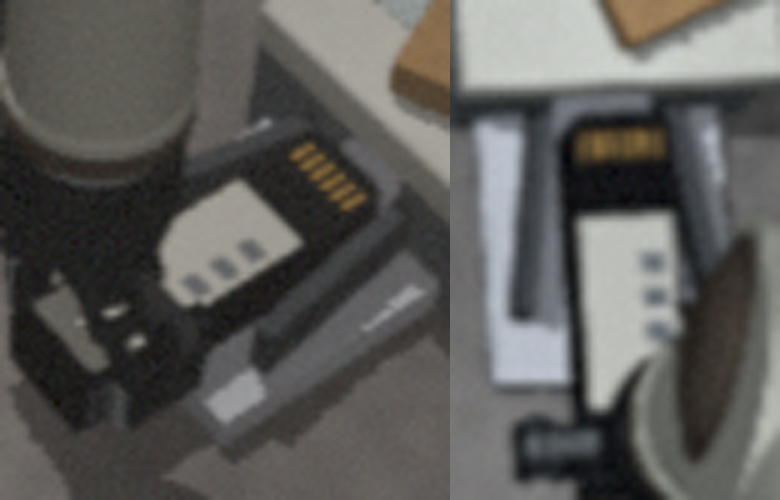

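The module is released and lies flat on the deck between the guides, nose edge at about (613,120) in the top crop, centred (12 pictures viewed, so only numbers from here). Retreat up and behind the tail, then close the fingers to push.

Run:
```python
from h import *
t=np.load("t7.npz")
px=lambda p:[340+(p[0]-450)/6-.5,170+p[1]/6.25-.5]
P=ray(t,[px(p) for p in([613,119],[564,150],[668,150],[578,215],[675,213],[580,400])],.056); print(P.round(4))
th=np.radians(3.8); u=np.array([np.cos(th),np.sin(th)]); n=np.array([-u[1],u[0]]); h=np.array([.7218,-.2420])
print(((P[:,:2]-h)@np.c_[u,n]).round(4))
print(((env.get_obs()["eef_pos"][:2]-h)@np.c_[u,n]).round(4))
```

```text
[[ 0.6705 -0.2461  0.056 ]
 [ 0.6552 -0.2224  0.056 ]
 [ 0.6564 -0.2726  0.056 ]
 [ 0.6247 -0.229   0.056 ]
 [ 0.6267 -0.2756  0.056 ]
 [ 0.5387 -0.2295  0.056 ]]
[[-0.0515 -0.0007]
 [-0.0651  0.024 ]
 [-0.0673 -0.0262]
 [-0.096   0.0194]
 [-0.0971 -0.0272]
 [-0.1819  0.0246]]
[-0.2097 -0.0021]
```

Call:
{"op": "arm_command", "data": {"motion": [[[0,0,-10],0],[[0,0,-40],0],[[0,0,-80],0],[[0,-20,-90],0],[[0,-50,-90],0],[[0,-75,-90],0],[[0,-75,-90],0]]}}

```text
t: 16.7
eef_pos: [0.4327, -0.2634, 0.117]
tcp_rot: [0.686, 0.727, -0.004, -0.003]
wrist_force: [-0.8, 0.4, 0.1]
grip_width: 0.0684
```

Call:
{"op": "arm_command", "data": {"motion": [[[0,0,0],0],[[0,0,0],0],[[0,0,0],0],[[0,0,0],0],[[0,0,0],0],[[0,0,0],0],[[0,0,0],0],[[0,0,0],0]], "gripper": 0}}

```text
t: 17.37
eef_pos: [0.4329, -0.2632, 0.1168]
tcp_rot: [0.686, 0.727, -0.004, -0.003]
wrist_force: [-0.1, -0.1, -1.1]
grip_width: -0.0
```

Call:
{"op": "arm_command", "data": {"motion": [[[2,0,35],-0.5],[[2,0,65],-0.5],[[2,0,80],-0.5],[[2,0,88],-0.5],[[2,0,88],-0.5],[[2,0,88],-0.5]]}}

```text
t: 17.87
eef_pos: [0.4321, -0.2614, 0.029]
tcp_rot: [0.683, 0.73, -0.004, -0.003]
wrist_force: [-0.1, 0.6, 1.0]
grip_width: -0.0001
```

Call:
{"op": "arm_command", "data": {"motion": [[[0,15,0],0],[[0,30,0],0],[[0,40,0],0],[[0,46,0],0],[[0,52,0],0],[[0,58,0],0],[[0,64,0],0],[[0,64,0],0]]}}

```text
t: 18.53
eef_pos: [0.497, -0.2571, 0.0284]
tcp_rot: [0.683, 0.73, -0.004, -0.003]
wrist_force: [-0.7, -0.2, -0.0]
grip_width: -0.0002
```

Call:
{"op": "arm_command", "data": {"motion": [[[0,4,0],0],[[0,8,0],0],[[0,12,0],0],[[0,16,0],0],[[0,20,0],0],[[0,24,0],0],[[0,26,0],0],[[0,26,0],0]]}}

```text
t: 19.2
eef_pos: [0.5241, -0.2551, 0.0282]
tcp_rot: [0.683, 0.731, -0.003, -0.003]
wrist_force: [0.5, -0.6, 0.1]
grip_width: 0.0
```

Call:
{"op": "arm_command", "data": {"motion": [[[0,2,0],0],[[0,4,0],0],[[0,4,0],0]]}}

```text
t: 19.45
eef_pos: [0.5287, -0.2547, 0.0282]
tcp_rot: [0.683, 0.731, -0.003, -0.002]
wrist_force: [-1.2, -0.6, -0.3]
grip_width: 0.0001
```

Call:
{"op": "arm_command", "data": {"motion": [[[0,2,0],0],[[0,4,0],0],[[0,4,0],0]]}}

```text
t: 19.7
eef_pos: [0.5289, -0.2548, 0.0277]
tcp_rot: [0.683, 0.73, -0.006, -0.005]
wrist_force: [-10.6, -0.7, 8.4]
grip_width: -0.0001
```

Call:
{"op": "arm_command", "data": {"motion": [[[0,2,0],0],[[0,3,0],0],[[0,3,0],0]]}}

```text
t: 19.95
eef_pos: [0.5287, -0.2549, 0.0274]
tcp_rot: [0.683, 0.73, -0.007, -0.007]
wrist_force: [-8.9, 1.1, 7.5]
grip_width: -0.0
```

Stopped with about 11 N at TCP x = 0.529 (predicted home: 0.531). Push firmer to distinguish a jam from the end stop.

Call:
{"op": "arm_command", "data": {"motion": [[[0,5,0],0],[[0,10,0],0],[[0,12,0],0],[[0,12,0],0],[[0,12,0],0]]}}

```text
t: 20.37
eef_pos: [0.5284, -0.2552, 0.0257]
tcp_rot: [0.685, 0.729, -0.014, -0.016]
wrist_force: [-28.4, 0.6, 20.4]
grip_width: 0.0002
```

Call:
{"op": "arm_command", "data": {"motion": [[[0,-15,0],0],[[0,-40,0],0],[[0,-60,-30],0],[[0,-60,-70],0],[[0,-60,-110],0],[[0,-60,-130],0],[[0,-60,-130],0],[[0,-60,-130],0]]}}

```text
t: 21.03
eef_pos: [0.476, -0.2596, 0.1601]
tcp_rot: [0.685, 0.729, -0.014, -0.014]
wrist_force: [0.1, -0.1, -0.6]
grip_width: -0.0
```

Run:
```python
from h import *
o=env.get_obs(); print(o["t"],o["eef_pos"])
w=env.capture("wrist"); e=env.capture("top"); np.savez("w8.npz",**{k:w[k] for k in("intrinsics","R","t","frame")}); np.savez("t8.npz",**{k:e[k] for k in("intrinsics","R","t","frame")})
th=np.radians(3.8); u=np.array([np.cos(th),np.sin(th)]); n=np.array([-u[1],u[0]]); h=np.array([.7218,-.2420])
print("expected panel rear etc")
for cam,d in(("wrist",w),("top",e)):
    for q in("module","module_tail"):
        for r in env.recognise(cam,q)[:1]:
            p=np.array(r["point"]); print(cam,q,r["conf"],p,(p[:2]-h)@np.c_[u,n])
    g=cv2.cvtColor(d["frame"],6)
    # brightness profile along dock centreline at z=.056 (module top), from dock -0.22 to -.03 rel home, plus offsets
    for off in(-.015,0,.015):
        xs=np.arange(-.25,-.03,.004); X=np.c_[h+xs[:,None]*u+off*n,np.full(len(xs),.056)]
        uv=proj(d,X); pr=cv2.remap(g,uv[:,:1].astype(np.float32),uv[:,1:].astype(np.float32),1).ravel()
        print(cam,off,[(int(x*1000),int(v)) for x,v in zip(xs,pr)])
    ys=np.arange(-.05,.051,.004)
    for a in(-.12,-.16,):
        X=np.c_[h+a*u+ys[:,None]*n,np.full(len(ys),.056)]; uv=proj(d,X); pr=cv2.remap(g,uv[:,:1].astype(np.float32),uv[:,1:].astype(np.float32),1).ravel()
        print(cam,"cross",a,[(int(round(y*1000)),int(v)) for y,v in zip(ys,pr)])
```

```text
21.0333 [ 0.47603618 -0.25961253  0.16010217]
expected panel rear etc
wrist module 0.75 [ 0.6222 -0.2517  0.0553] [-0.10002388 -0.00307779]
wrist module_tail 0.59 [ 0.6226 -0.2525  0.0594] [-0.09967778 -0.00390254]
wrist -0.015 [(-250, 159), (-246, 159), (-242, 162), (-238, 165), (-234, 164), (-229, 159), (-225, 154), (-221, 152), (-217, 151), (-213, 118), (-209, 82), (-205, 84), (-201, 84), (-197, 28), (-193, 33), (-189, 42), (-185, 52), (-181, 58), (-177, 70), (-173, 77), (-169, 64), (-165, 20), (-161, 17), (-157, 19), (-153, 15), (-149, 20), (-145, 19), (-141, 15), (-137, 20), (-133, 19), (-129, 17), (-125, 18), (-121, 17), (-117, 18), (-113, 12), (-109, 13), (-105, 16), (-101, 17), (-97, 17), (-93, 13), (-89, 17), (-85, 17), (-81, 14), (-77, 17), (-73, 14), (-69, 19), (-65, 18), (-61, 18), (-57, 20), (-53, 13), (-49, 17), (-45, 14), (-41, 21), (-37, 20), (-33, 17)]
wrist 0 [(-250, 173), (-246, 169), (-242, 166), (-238, 169), (-234, 167), (-229, 165), (-225, 166), (-221, 162), (-217, 159), (-213, 141), (-209, 89), (-205, 22), (-201, 19), (-197, 19), (-193, 11), (-189, 16), (-185, 
[... 3831 characters left out ...]
-61, 184), (-57, 184), (-53, 175), (-49, 122), (-45, 39), (-41, 34), (-37, 88), (-33, 156)]
top cross -0.12 [(-50, 93), (-46, 79), (-42, 63), (-38, 51), (-34, 40), (-30, 67), (-26, 93), (-22, 134), (-18, 131), (-14, 113), (-10, 134), (-6, 174), (-2, 186), (2, 185), (6, 186), (10, 186), (14, 185), (18, 163), (22, 87), (26, 30), (30, 76), (34, 108), (38, 100), (42, 75), (46, 62), (50, 71)]
top cross -0.16 [(-50, 149), (-46, 180), (-42, 179), (-38, 165), (-34, 124), (-30, 103), (-26, 101), (-22, 152), (-18, 178), (-14, 178), (-10, 180), (-6, 185), (-2, 188), (2, 187), (6, 187), (10, 188), (14, 186), (18, 164), (22, 89), (26, 52), (30, 122), (34, 174), (38, 187), (42, 187), (46, 186), (50, 187)]
```

Top view puts the panel's rear edge at −0.170 m relative to home (expected −0.168 ± 0.001 when home), so it is at or within a few mm of the stop. A closer wrist view, measured numerically, should tighten that.

Call:
{"op": "arm_command", "data": {"motion": [[[0,25,-40],0],[[0,25,-40],0],[[0,25,-40],0],[[0,25,-40],0],[[0,25,-40],0],[[0,25,-40],0],[[0,25,-40],0]], "gripper": 100}}

```text
t: 21.92
eef_pos: [0.4991, -0.257, 0.1946]
tcp_rot: [0.685, 0.728, -0.015, -0.018]
wrist_force: [-0.3, 0.1, 0.1]
grip_width: 0.0833
```

Run:
```python
from h import *
o=env.get_obs(); print(o["t"],o["eef_pos"])
w=env.capture("wrist"); np.savez("w9.npz",**{k:w[k] for k in("intrinsics","R","t","frame")})
t=np.load("t8.npz")
th=np.radians(3.8); u=np.array([np.cos(th),np.sin(th)]); n=np.array([-u[1],u[0]]); h=np.array([.7218,-.2420])
def edges(d,z,a,b,off,axis,k=3,sig=1.5):
    g=cv2.GaussianBlur(cv2.cvtColor(d["frame"],6),(0,0),.7).astype(np.float32)
    s=np.arange(a,b,.0005); X=h+(s[:,None]*u+off*n if axis==0 else off*u+s[:,None]*n)
    uv=proj(d,np.c_[X,np.full(len(s),z)]).astype(np.float32); p=cv2.remap(g,uv[:,:1],uv[:,1:],1).ravel()
    dp=np.gradient(cv2.GaussianBlur(p[None],(0,0),sig)[0]); 
    i=[j for j in range(3,len(s)-3) if abs(dp[j])==max(abs(dp[max(0,j-6):j+7]))]; i=sorted(i,key=lambda j:-abs(dp[j]))[:k]
    return [(round(s[j]*1000,1),int(dp[j]*10)) for j in i]
for c,d in(("wrist",w),("top",t)):
    for off in(-.012,0,.008,.016): print(c,"top face long",off,edges(d,.056,-.22,-.13,off,0,4))
    for off in(-.05,-.04,.04,.05): print(c,"deck front",off,edges(d,.02,-.2,-.15,off,0,2))
    for a in(-.165,-.155,-.145,-.12,-.10): print(c,"cross top",a,edges(d,.056,-.04,.04,a,1,5))
    for a in(-.165,-.16): print(c,"deck sides",a,edges(d,.02,-.08,.08,a,1,5))
```

```text
21.9167 [ 0.49911007 -0.25703492  0.19460844]
wrist top face long -0.012 [(np.float64(-172.5), 265), (np.float64(-158.0), -127), (np.float64(-141.5), -120), (np.float64(-149.5), 119)]
wrist top face long 0 [(np.float64(-172.5), 267), (np.float64(-194.5), -93), (np.float64(-206.0), -69), (np.float64(-183.0), 18)]
wrist top face long 0.008 [(np.float64(-172.5), 267), (np.float64(-194.5), -102), (np.float64(-204.0), -86), (np.float64(-182.0), 20)]
wrist top face long 0.016 [(np.float64(-172.5), 264), (np.float64(-194.5), -179), (np.float64(-182.5), 19), (np.float64(-210.0), -5)]
wrist deck front -0.05 [(np.float64(-172.5), 155), (np.float64(-195.0), -68)]
wrist deck front -0.04 [(np.float64(-196.0), -72), (np.float64(-172.0), 57)]
wrist deck front 0.04 [(np.float64(-172.5), 163), (np.float64(-181.5), -74)]
wrist deck front 0.05 [(np.float64(-172.5), 166), (np.float64(-180.5), -73)]
wrist cross top -0.165 [(np.float64(-23.0), 242), (np.float64(21.0), -192), (np.float64(-38.5), -94), (np.float64(7.5), 2), (np.float64(34.5), 2)]
wrist cross top -0.155 [(np.float64(21.5), -227), (np.float64
[... 1990 characters left out ...]
.float64(21.0), -100), (np.float64(29.5), 52), (np.float64(-24.5), 52), (np.float64(-6.5), 11), (np.float64(-34.0), 3)]
top cross top -0.12 [(np.float64(21.5), -89), (np.float64(30.5), 49), (np.float64(-24.5), 46), (np.float64(-9.0), 37), (np.float64(38.0), -21)]
top cross top -0.1 [(np.float64(21.0), -97), (np.float64(-25.5), 84), (np.float64(29.5), 49), (np.float64(-8.0), 24), (np.float64(37.5), -23)]
top deck sides -0.165 [(np.float64(22.0), 86), (np.float64(13.0), -65), (np.float64(-60.5), 58), (np.float64(59.5), -46), (np.float64(-43.5), -43)]
top deck sides -0.16 [(np.float64(13.0), -77), (np.float64(23.5), 76), (np.float64(-61.0), 60), (np.float64(-32.0), 55), (np.float64(59.5), -52)]
```

The wrist view shows the tail edge 10.2 mm outside the deck's front edge (10 when home), the module 1 mm off-centre and parallel. The 28 N push gave no further motion. Handing in.

Run:
```python
from h import *
print(env.sign_off()); o=env.get_obs(); print(o["t"],o["wrist_force"])
```

```text
the job is handed in; nothing more can be done
None
the job is handed in; nothing more can be done
```

I moved the module from the cradle into the dock and handed the job in at about 22 s of the 61 s; no verdict was reported.

I lifted it by the nose, laid it flat on the mat and let go. Then I took it by the tail, set its nose between the guides and released it there so it lay flat. I finished by pushing it in from the tail with shut fingers.

**Last checks**
- **End stop:** the final push reached 28 N with no further movement. In the wrist view the tail is 10.2 mm outside the deck's front edge, against 10 mm when home.
- **Alignment:** the module is about 1 mm off the middle and parallel to the dock within my measurement.
- **Clear of the module:** the gripper was open and raised, and the wrist force was about zero.

**Disagreements and limits**
- **Nose position:** the top camera suggested the nose was about 1.5 mm short of the stop, while the wrist camera showed it home. Both are within the 4 mm allowed.
- **First push:** my first push, with the module gripped slightly tilted, pressed on the deck with about 28 N vertically. I lifted off and released it before going on.
- **Not re-checked:** I had used all 12 picture views before the final push, so the last checks are numeric only. I did not measure the bystanders again at the end; I saw no sign that any were touched.

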